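Index the drill guide to the next station and lock it

ROBOT

A 6-joint arm with a two-finger parallel gripper is mounted at the origin on the work surface. World frame = base frame: x ahead of the robot, y to its left, z up, the work surface at z = 0. Lengths are in mm, angles in degrees, forces in N, time in s.
With the tool pointing down it reaches from about 350 to 850 mm from the base axis. Payload 8.1 kg.
Tool frame: the origin (TCP) lies between the finger pads; the fingertips stand 22 mm ahead of it and the grasp point (between the pads) lies 3 mm ahead of it (r.nose_length is the z of the fingertips in the tool frame, in mm); z points along the fingers, x is the direction in which the jaws open and shut, and the axes are right-handed (so a half turn about z gives the same grasp; the last joint's range is limited). The gripper opens to 85 mm and grips with 20 to 120 N. Pads are 22 mm wide; open, the fingers measure 114 mm over their backs; the gripper's body (76 mm by 85 mm) begins 54 mm behind the grasp point. The pads swing forward as they close: fully open they stand 13 mm farther back than shut.
Start: joints at [58.19, 7.471, 85.268, -0, 87.261, -4.893], TCP at [271.605, 535.01, 253.292] pointing down, gripper open.
Joint ranges: [-169.43, 169.43], [-51.17, 129.36], [1.28, 143.12], [-76.62, 256.62], [0, 156.53], [-152.29, 152.29]. Speed limits (degrees/s): [136.94, 136.94, 159.86, 180, 180, 180].

INTERFACE

Orientations are given as [roll, pitch, yaw] about the fixed x, y, z axes, in that order (R = Rz(yaw) Ry(pitch) Rx(roll)).
In Python, from bench import r gives the robot as it stands.
- The arm moves only by the shell command python3 -m jog 'ROWS' [FORCE]. ROWS is JSON, a list of rows, each a list of 5 numbers: the shift along the tool's x, y, z in m, then the turn about the tool's z in degrees, then the opening in per cent of the stroke, from 0 (shut) to 100 (fully open). A call has 1 to 8 rows; each row is the pose to reach, as a shift and turn from the pose measured when the call began, along the tool's axes at that moment; what a row does not reach only later rows make up. A row lasts 1/10 s, in which the tool goes at most 50 mm and 8.59 degrees, less where a joint would pass 70% of its speed; a pose out of reach is approached as far as the arm can. A call with a gripper value outside its range is refused whole. The fingers move at their own pace and stop on an object; FORCE is the grip in N (left out, the last holds). Time passes only in rows, so rows that repeat a pose let the fingers close. It gives the time, the measured TCP pose, the force and the opening at its end, in the units of the state.
- r.sense(): the state, without advancing time (a new reading comes with each control period).
- r.snapshot(name): name is "side" or "top"; returns a dict with "image" (420x560x3 uint8, red, green, blue), "K" (3x3 intrinsics, pixels), "distortion" ([k1, k2, p1, p2, k3] as OpenCV has them; the pictures are not rectified), "T" (4x4, takes a point from camera to world coordinates). Camera axes: x right, y down, z forward; pixel columns grow to the right and rows downward; lengths in mm; the calibration is good to about 2 mm. A picture is of the moment at which its call begins. There is no depth.
- r.hand_in(): hands the job in, once; it reports no verdict.
Trained networks look in a picture, given as the dict that the camera call returned (one of the last four; its "shot" number tells which), for a name from the list of things; names that differ only in an ending like _2 or _b are one class to them, and where a whole thing is asked for, a point or a joint stands for the part that bears it (a point fixed in the world has none). Each returns a list of dicts, best first, with "conf" (0 to 1); they miss things now and then, are a little off and sometimes report something else, mostly with a low value. They report only what shows in the picture. A call takes as long as a camera call.
- r.search_frame(picture, label): "bbox" ([left, top, right, bottom] in pixels, round what is visible of it).
- r.pinpoint(picture, label): "uv" ([column, row] in pixels: a listed point, or the origin of a listed thing).
The state is a dict: "time": time; "joint_pos": joint angles; "qd": joint speeds; "joint_efforts": joint torques, N m; "tool_pos": TCP position; "tcp_rot": TCP orientation; "ft_force": force on the tool from outside, world axes, zero at the start; "wrist_torque": the same for the moment, N m; "finger_gap": finger opening in mm.
Only numpy, scipy, OpenCV 4.12 (cv2) and the standard library are available. Lean on these libraries where they do the work, as an engineer would, in place of code of your own. Each camera call takes 0.05 s, during which the arm holds its last target. There are 200 camera calls.

TASK

Push the drill-guide carriage along its rail, from its upright push plate towards the end with the index pin, until the spring pin clicks down flush in the next station, the first one it meets inside the rail. Then turn the carriage's wing knob clockwise to its lock stud so that the steel dog swings over the pin. Leave the tape roll, the hammer and the stone offcut where they lie.

Things in the scene. Friction and masses are not known exactly. Their poses are not given: they have to be found in the camera images.
- rail: Straight aluminium rail fixed on the stone slab, 70 mm wide (its x), 420 mm long (its y), 40 mm high; origin at the centre of its underside, z up. The carriage on it is pushed towards the rail's +y. The stations are notches inside the rail, not visible and not marked outside. A paper template lies flat along its +x side.
- carriage (a joint): Travel of the carriage along the rail's +y in m, 0 in the station where it starts, at most 0.245. The next station, set by hand, lies 85 to 135 mm on; one more lies 80 mm beyond it. It takes about 10 N to push it out of a station, 2 N in between; it is drawn in over the last 7 mm. Steel plate 80 mm wide (x), 140 mm long (y), top 58 mm above the slab.
- push_face (a point): Point on the rear (-y) face of the carriage's push plate, on the rail's midline, 80 mm above the slab: push here to +y. The plate is 76 mm wide (x), 8 mm thick, 42 to 96 mm above the slab. Axes as the rail's. From 95 to 135 mm in front of it an arm with a brass drill bush juts out on the carriage's +x side, to 115 mm from the midline and 70 mm above the slab.
- pin (a joint): Height of the spring index pin in m: 0 when it sits in a station, its head flush with the collar; 0.006 when it is out of a station and its head stands 6 mm proud.
- pin_head (a point): Centre of the top of the index pin's round head (20 mm across, in a collar 28 mm across), on the carriage's midline 40 mm in front (+y) of the wing knob's axis; 64 mm above the slab when the pin is seated.
- knob (a joint): Angle of the wing knob on the carriage in rad, growing clockwise seen from above. It clicks at 0 (free: wing along the rail, nose to +y) and at 1.3 (locked: nose at the brass stud, dog over the pin), where it has its stops, and springs to the nearer of them from in between; about 0.2 N m to turn.
- knob_grip (a point): On the wing knob's vertical axis, 90 mm above the slab, 75 mm in front of push_face. Wing: upright black bar 14 mm thick, 66 mm long (32 behind the axis, 34 ahead; last 10 mm a nose 7 mm thick), 73 to 103 mm above the slab. Under it, at 67 to 73 mm, a steel dog 14 mm wide reaches 48 mm out, to -x when free; it jams on the pin unless that is down. Its y is along the nose.
- tape: Roll of masking tape lying flat, 110 mm across, 25 mm high; origin at the centre of its underside. Bystander.
- hammer: Hammer with a wooden handle, 260 mm long, lying flat; origin at mid-length on its underside. Bystander.
- offcut: Stone offcut 70 x 110 x 30 mm; origin at the centre of its underside. Bystander.

How it is judged (in metres and radians):
On the way:
1. the carriage is in the next station with the pin down flush (value of joint carriage between 0.075 and 0.15 m and value of joint pin below 0.002 m), for 0.2 s.
At the end, for the whole second after the job is handed in: The carriage rests in the next station (75 to 150 mm from where it started, so neither the first station nor the one beyond), the index pin is down to within 2 mm of flush, and the wing knob is turned clockwise beyond 1.15 rad, in its lock click (all of step 1 and value of joint knob above 1.15 rad and velocity of joint carriage between -0.01 and 0.01 m/s); the robot touches nothing.
It fails at once if the tape roll is shoved more than 30 mm (distance of tape from where it was at the start of the episode above 0.03 m).
It fails at once if the hammer is shoved more than 30 mm (distance of hammer from where it was at the start of the episode above 0.03 m).
It fails at once if the stone offcut is shoved more than 30 mm (distance of offcut from where it was at the start of the episode above 0.03 m).
It also fails if it takes over 54 s, if anything falls off the work surface, if the arm or the gripper's body presses on something with over 40 N, if the wrist force passes 120 N, or if a joint passes its speed limit or range.

## Working session

There is one attempt and no reset: what is moved stays moved. The work goes in short steps, Python scripts to look and compute and a shell command to move; the robot and the scene stay as the last step left them, time stands still between calls to the robot, and variables do not carry over. Pictures are saved under pics/ and viewed, about 8 in all and at most 12, crops included, and the job is handed in when it is done.

```bash
mkdir -p pics; cat > h.py <<'E'
from bench import r
import numpy as np, cv2
from scipy.spatial.transform import Rotation as R
def ray(p,uv):
    n=cv2.undistortPoints(np.array([[uv]],float),np.array(p["K"],float),np.array(p["distortion"],float))[0,0]
    T=np.array(p["T"]);d=T[:3,:3]@np.array([n[0],n[1],1]);return T[:3,3],d/np.linalg.norm(d)
def atz(p,uv,z):
    o,d=ray(p,uv);return o+d*(z-o[2])/d[2]
def tri(rays):
    A=sum(np.eye(3)-np.outer(d,d) for o,d in rays);b=sum((np.eye(3)-np.outer(d,d))@o for o,d in rays)
    x=np.linalg.solve(A,b);return x,[np.linalg.norm(np.cross(d,x-o)) for o,d in rays]
def proj(p,X):
    T=np.linalg.inv(np.array(p["T"]));rv=cv2.Rodrigues(T[:3,:3])[0]
    return cv2.projectPoints(np.array(X,float).reshape(-1,1,3),rv,T[:3,3],np.array(p["K"],float),np.array(p["distortion"],float))[0][:,0]
def save(p,n,box=None,s=1):
    im=p["image"][:,:,::-1]
    if box: im=im[box[1]:box[3],box[0]:box[2]]
    cv2.imwrite("pics/"+n,cv2.resize(im,None,fx=s,fy=s,interpolation=cv2.INTER_CUBIC))
E
python3 - <<'E'
from h import *
P={n:r.snapshot(n) for n in("side","top")}
for n,p in P.items(): save(p,n+"0.png")
np.set_printoptions(precision=1,suppress=True)
for l in["push_face","pin_head","knob_grip","rail","tape","hammer","offcut"]:
    f={n:r.pinpoint(p,l)[:2] for n,p in P.items()}
    for n in f: print(l,n,[(np.round(q["uv"],1),round(q["conf"],2)) for q in f[n]])
    z={"push_face":80,"pin_head":64,"knob_grip":90}.get(l,0)
    for n in f:
        if f[n]: print("   at z",z,n,atz(P[n],f[n][0]["uv"],z))
    if all(f.values()): print("   tri",tri([ray(P[n],f[n][0]["uv"]) for n in f]))
print(P["top"]["T"][:3,3],P["side"]["T"][:3,3],r.sense())
E
```

```text
push_face side [(array([297.6, 252.3]), 0.92)]
push_face top [(array([328.9, 195.8]), 0.67), (array([273.5, 207.7]), 0.29)]
   at z 80 side [ 599.3 -134.3   80. ]
   at z 80 top [ 600.6 -127.9   80. ]
   tri (array([ 601.4, -128.8,   71.9]), [np.float64(0.7614476044732058), np.float64(0.7614476044733905)])
pin_head side [(array([271. , 206.1]), 0.59), (array([276.9, 215. ]), 0.45)]
pin_head top [(array([274.5, 210. ]), 0.38)]
   at z 64 side [563.7   9.   64. ]
   at z 64 top [575.4 -13.2  64. ]
   tri (array([565.5, -13.3,  92.5]), [np.float64(5.263648822631435), np.float64(5.263648822631106)])
knob_grip side [(array([286.1, 217.3]), 0.85)]
knob_grip top [(array([293.9, 202.8]), 0.56)]
   at z 90 side [588.5 -47.5  90. ]
   at z 90 top [585.5 -53.6  90. ]
   tri (array([585.8, -53.2,  97.1]), [np.float64(1.5649976483974306), np.float64(1.5649976483971604)])
rail side [(array([272.2, 208.1]), 0.82)]
rail top [(array([242.1, 219.9]), 0.91)]
   at z 0 side [573.5  54.6   0. ]
   at z 0 top [564.9  59.    0. ]
   tri (array([570.2,  59.5,  -6.9]), [np.float64(4.217772698672974), np.floa
[... 574 characters left out ...]
 0.82), (array([279.3, 213.8]), 0.57)]
offcut top [(array([316.5, 265.8]), 0.66)]
   at z 0 side [ 452.4 -106.7    0. ]
   at z 0 top [ 459.4 -103.5    0. ]
   tri (array([ 456. , -104. ,   -3.6]), [np.float64(3.6312011356393925), np.float64(3.631201135639392)])
[ 394.1   -5.5 1187. ] [ 454.2 -718.3  957.1] {'time': 0.8, 'joint_pos': array([58.2,  7.5, 85.3,  0. , 87.3, -4.9]), 'qd': array([-0.1, -0.1, -0.1,  0. , -0.1, -0. ]), 'joint_efforts': array([  0. , -56.9, -50.1,  -0. ,   0. ,  -0. ]), 'tool_pos': array([271.6, 535. , 253.3]), 'tcp_rot': array([-180. ,   -0. ,   63.1]), 'ft_force': array([ 0. , -0.4,  0.2]), 'wrist_torque': array([-0. ,  0.1, -0. ]), 'finger_gap': 84.89864168674069}
```

```bash
python3 - <<'E'
import cv2,numpy as np
t=cv2.imread("pics/top0.png")[60:340,130:430];s=cv2.imread("pics/side0.png")[120:340,150:430]
cv2.imwrite("pics/a.png",cv2.resize(t,None,fx=2.1,fy=2.1,interpolation=cv2.INTER_CUBIC))
cv2.imwrite("pics/b.png",cv2.resize(s,None,fx=2.6,fy=2.6,interpolation=cv2.INTER_CUBIC))
E
```

```text
(no output)
```

View pics/a.png

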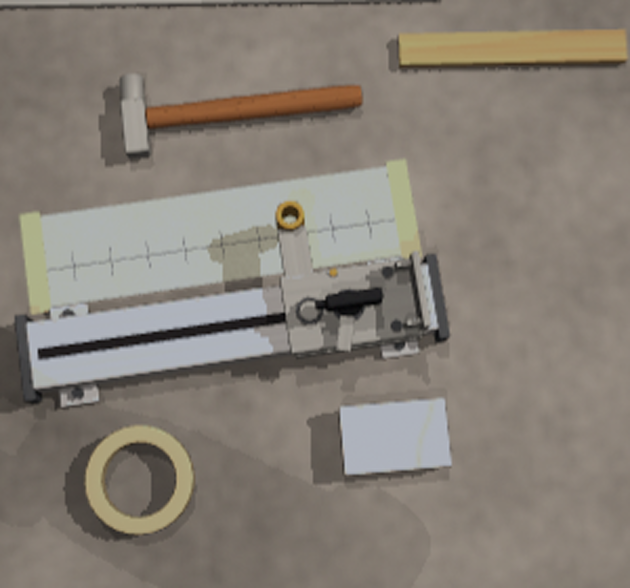

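View pics/b.png

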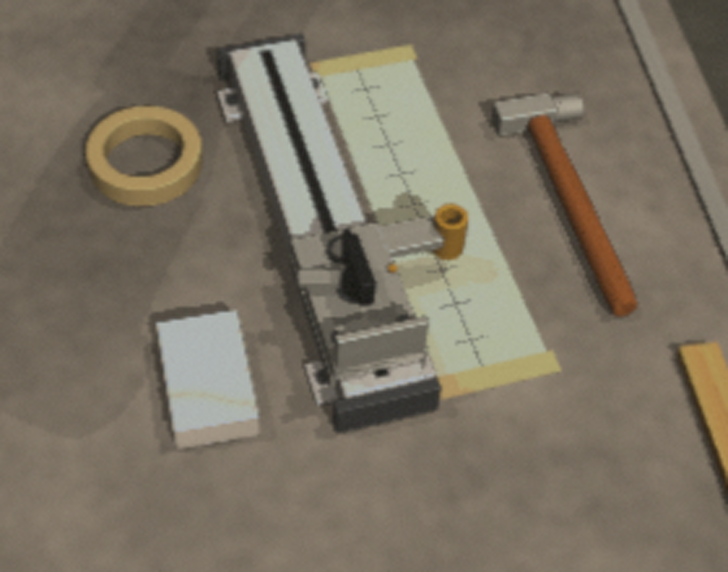

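The top view has world +y to the left and +x up. The rail runs left with its end slightly down, and the push plate is at the right end, at crop (425,290). The wing nose points left towards the pin at crop (310,310). The offcut, tape and hammer are all clear of the rail. Next I'll refine the rail axis and work out the approach.

```bash
python3 - <<'E'
from h import *
np.set_printoptions(precision=1,suppress=True)
p=r.snapshot("top"); s=r.snapshot("side")
g=p["image"].astype(int)
f=lambda u,v:(130+u/2.1,60+v/2.1)
a=atz(p,f(285,317),40);b=atz(p,f(40,352),40);print("slot",a,b,np.degrees(np.arctan2(-(b-a)[0],(b-a)[1])))
# long edges of the white rail top: fit from the picture
m=((g.min(2)>185)).astype(np.uint8);m[:, :130]=0
n,lab,st,c=cv2.connectedComponentsWithStats(m)
for i in range(1,n):
    if st[i,4]>300: print(st[i],c[i])
fs=lambda u,v:(150+u/2.6,120+v/2.6)
a=atz(s,fs(329,228),40);b=atz(s,fs(266,52),40);print("slot side",a,b,np.degrees(np.arctan2(-(b-a)[0],(b-a)[1])))
# model from fitted yaw
for l in("push_face","knob_grip"):
    for q in(p,s):
        d=r.pinpoint(q,l)[0];print(l,d,atz(q,d["uv"],80 if l[0]=="p" else 90))
E
```

```text
slot [577.6   5.6  40. ] [546.6 256.1  40. ] 7.045609764676213
slot side [578.7  22.1  40. ] [549.2 255.8  40. ] 7.193409948672196
push_face {'uv': [328.8, 197.6], 'conf': 0.8} [ 596.8 -127.5   80. ]
push_face {'uv': [297.3, 251.6], 'conf': 0.59} [ 598.9 -132.5   80. ]
knob_grip {'uv': [292.2, 201.6], 'conf': 0.79} [588.1 -50.1  90. ]
knob_grip {'uv': [287.4, 221.8], 'conf': 0.71} [589.4 -60.   90. ]
```

```bash
python3 -m jog '[[-0.031,0.039,0,7,0],[-0.062,0.078,0,14,0],[-0.093,0.117,0,21,0],[-0.124,0.156,0,28,0],[-0.155,0.195,0,35,0],[-0.186,0.234,0,42,0],[-0.217,0.273,0,49,0],[-0.248,0.312,0,56,0]]' 40
```

```text
time: 1.9
tool_pos: [438.0, 170.8, 253.7]
tcp_rot: [-180.0, -0.1, 6.8]
ft_force: [0.7, 0.0, 0.4]
finger_gap: 0.5
```

```bash
python3 -m jog '[[0.015,0.047,0,0,0],[0.030,0.094,0,0,0],[0.045,0.141,0,0,0],[0.061,0.189,0,0,0],[0.076,0.236,0,0,0],[0.091,0.283,0,0,0],[0.107,0.331,0,0,0],[0.122,0.378,0,-0.3,0]]'
python3 -m jog '[[0,0,0.04,0,0],[0,0,0.08,0,0],[0,0,0.12,0,0],[0,0,0.15,0,0],[0,0,0.162,0,0],[0,0,0.162,0,0]]'
```

```text
time: 2.7
tool_pos: [604.6, -192.2, 253.8]
tcp_rot: [-180.0, -0.1, 7.1]
ft_force: [0.9, 1.4, 1.1]
finger_gap: 0.1
time: 3.3
tool_pos: [603.4, -191.6, 89.6]
tcp_rot: [-179.9, 0.1, 7.1]
ft_force: [-0.8, 0.1, -0.5]
finger_gap: -0.4
```

```bash
python3 - <<'E'
from h import *
np.set_printoptions(precision=1,suppress=True)
s=r.snapshot("side");p=r.snapshot("top");save(s,"s1.png",(200,150,400,320),4)
save(p,"t1.png",(210,140,410,290),4)
st=r.sense();print(st["tool_pos"],st["tcp_rot"],st["ft_force"])
for l in("push_face","knob_grip","pin_head"):
    for q in(p,s): print(l,r.pinpoint(q,l)[:1])
E
```

```text
[ 605.8 -192.5   93.6] [179.9  -0.2   7.1] [-0.3  0.4  0.4]
push_face [{'uv': [327.5, 197.2], 'conf': 0.91}]
push_face [{'uv': [298.0, 248.5], 'conf': 0.88}]
knob_grip [{'uv': [294.4, 199.7], 'conf': 0.7}]
knob_grip [{'uv': [285.1, 221.2], 'conf': 0.72}]
pin_head [{'uv': [271.0, 206.6], 'conf': 0.38}]
pin_head [{'uv': [280.0, 212.6], 'conf': 0.6}]
```

View pics/s1.png

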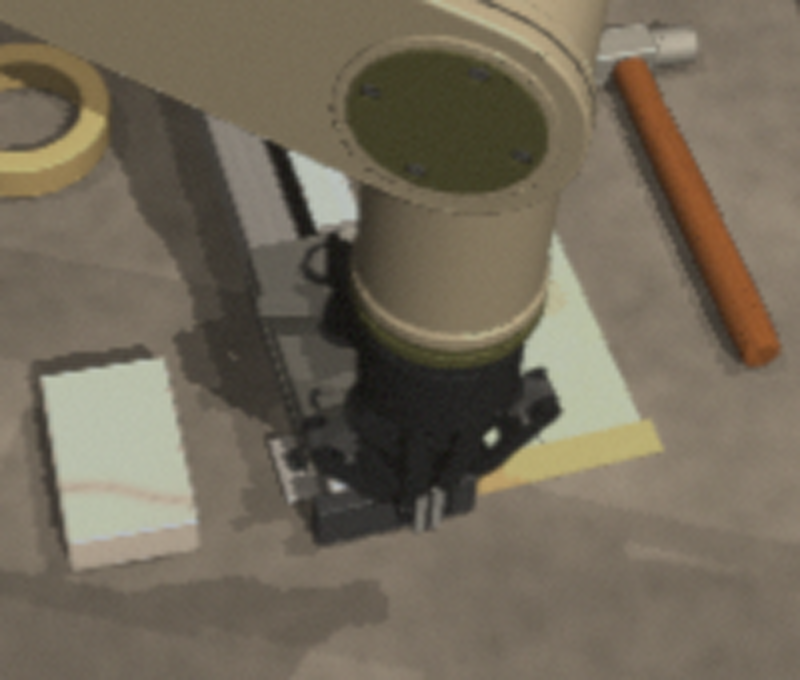

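The shut fingers (crop 428,510) hang behind the push plate, in line with the rail. Next I close up to contact.

```bash
python3 -m jog '[[0,-0.015,0,0,0],[0,-0.03,0,0,0],[0,-0.04,0,0,0],[0,-0.04,0,0,0]]'
python3 -m jog '[[0,-0.003,0,0,0],[0,-0.006,0,0,0],[0,-0.009,0,0,0],[0,-0.012,0,0,0],[0,-0.015,0,0,0]]'
```

```text
time: 4.1
tool_pos: [600.4, -150.5, 93.1]
tcp_rot: [180.0, -0.2, 7.2]
ft_force: [0.5, -0.5, 0.4]
finger_gap: 0.4
time: 4.6
tool_pos: [598.8, -138.4, 93.2]
tcp_rot: [179.7, -0.2, 7.2]
ft_force: [3.1, -10.2, -4.2]
finger_gap: 0.3
```

```bash
python3 -m jog '[[0,-0.003,0,0,0],[0,-0.006,0,0,0],[0,-0.01,0,0,0],[0,-0.015,0,0,0],[0,-0.02,0,0,0],[0,-0.025,0,0,0],[0,-0.03,0,0,0]]'
python3 -m jog '[[0,-0.007,0,0,0],[0,-0.014,0,0,0],[0,-0.021,0,0,0],[0,-0.028,0,0,0],[0,-0.035,0,0,0],[0,-0.04,0,0,0]]'
```

```text
time: 5.3
tool_pos: [595.0, -108.5, 93.1]
tcp_rot: [179.7, -0.2, 7.1]
ft_force: [-1.1, -4.1, 0.8]
finger_gap: -0.2
time: 5.9
tool_pos: [589.8, -68.0, 93.0]
tcp_rot: [179.7, -0.2, 7.2]
ft_force: [-2.3, -4.4, 1.9]
finger_gap: -0.2
```

```bash
for i in 1; do python3 -m jog '[[0,-0.0015,0,0,0],[0,-0.003,0,0,0],[0,-0.0045,0,0,0],[0,-0.006,0,0,0]]'; done
python3 - <<'E'
from h import *
s=r.snapshot("side");p=r.snapshot("top")
a=s["image"][130:330,200:400];b=p["image"][140:290,160:360]
im=np.vstack([a,np.zeros((0,200,3),np.uint8)]);cv2.imwrite("pics/m1.png",cv2.resize(np.hstack([a,cv2.copyMakeBorder(b,0,50,0,0,0)])[:,:,::-1],(800,400),interpolation=cv2.INTER_CUBIC))
E
```

```text
time: 6.3
tool_pos: [589.1, -62.1, 93.0]
tcp_rot: [179.7, -0.2, 7.2]
ft_force: [-0.6, -3.1, 0.8]
finger_gap: 0.1
```

View pics/m1.png

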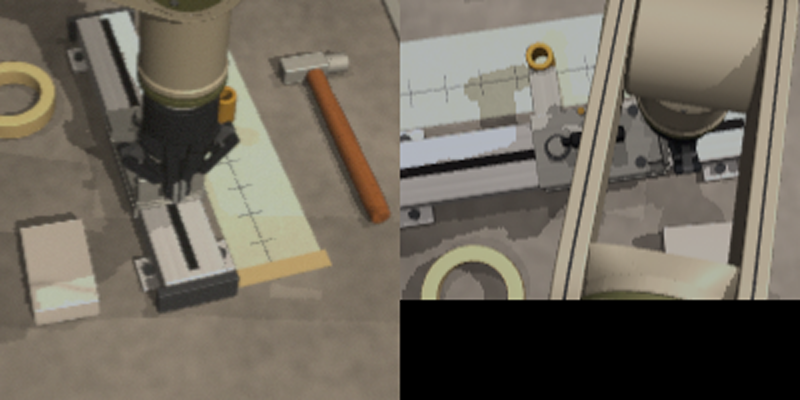

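The push has moved the carriage about 77 mm and the arm's bush moved with it. I'll go on in small steps and watch the force.

```bash
python3 -m jog '[[0,-0.0015,0,0,0],[0,-0.003,0,0,0],[0,-0.0045,0,0,0]]'|sed -n '1,2p;4p'; python3 -m jog '[[0,-0.0015,0,0,0],[0,-0.003,0,0,0],[0,-0.0045,0,0,0]]'|sed -n '1,2p;4p'
```

```text
time: 6.7
tool_pos: [588.5, -57.3, 92.9]
ft_force: [-0.7, -2.2, 1.5]
time: 7.0
tool_pos: [587.9, -52.7, 92.9]
ft_force: [-1.3, -2.8, 1.3]
```

```bash
python3 -m jog '[[0,-0.0015,0,0,0],[0,-0.003,0,0,0],[0,-0.0045,0,0,0]]'|sed -n '1,2p;4p'
```

```text
time: 7.3
tool_pos: [587.4, -47.7, 92.8]
ft_force: [0.3, 0.4, 0.1]
```

```bash
python3 - <<'E'
from h import *
print(r.sense()["ft_force"])
s=r.snapshot("side");p=r.snapshot("top")
b=p["image"][150:250,180:330]
cv2.imwrite("pics/m2.png",cv2.resize(b[:,:,::-1],(750,500),interpolation=cv2.INTER_CUBIC))
for l in("knob_grip","pin_head","push_face"):
    for q in(p,s): print(l,[(x["uv"],x["conf"],atz(q,x["uv"],{"k":90,"p":64}[l[0]]).round(1)) for x in r.pinpoint(q,l)[:1]])
E
```

```text
[0.25529052 0.36372955 0.1345962 ]
knob_grip []
knob_grip [([273.7, 188.3], 0.39, array([573.8,  38.8,  90. ]))]
pin_head [([227.4, 217.4], 0.53, array([561.7,  86.4,  64. ]))]
pin_head [([272.1, 207.3], 0.42, array([565.7,   5.2,  64. ]))]
push_face [([279.9, 203.7], 0.77, array([588.7, -25. ,  64. ]))]
push_face [([285.0, 216.0], 0.77, array([590.7, -23.4,  64. ]))]
```

View pics/m2.png

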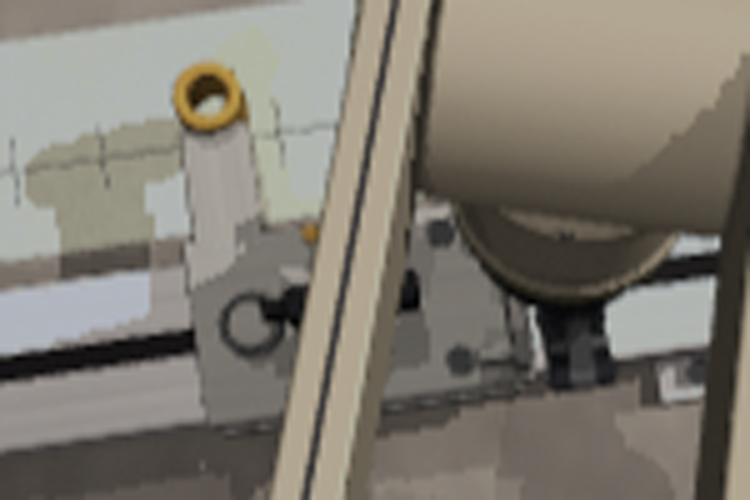

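The force fell to about zero and there's a gap of a few mm between the fingers and the plate, so it looks snapped in. I'll do a gentle resistance check.

```bash
python3 -m jog '[[0,-0.0015,0,0,0],[0,-0.003,0,0,0]]'|sed -n '1,2p;4p'; python3 -m jog '[[0,-0.001,0,0,0],[0,-0.0015,0,0,0]]'|sed -n '1,2p;4p'
```

```text
time: 7.9
tool_pos: [587.0, -45.2, 92.8]
ft_force: [-0.5, -0.1, -0.6]
time: 8.1
tool_pos: [586.8, -43.5, 92.8]
ft_force: [0.2, 0.5, -0.3]
```

```bash
python3 -m jog '[[0,-0.001,0,0,0],[0,-0.0015,0,0,0]]'|sed -n '1,2p;4p'
```

```text
time: 8.3
tool_pos: [586.6, -41.9, 92.8]
ft_force: [0.3, 0.8, 1.5]
```

```bash
python3 -m jog '[[0,-0.001,0,0,0],[0,-0.0015,0,0,0]]'|sed -n '1,2p;4p'
```

```text
time: 8.5
tool_pos: [586.4, -40.3, 92.8]
ft_force: [0.7, 0.1, 1.0]
```

```bash
python3 -m jog '[[0,-0.001,0,0,0],[0,-0.0015,0,0,0]]'|sed -n '1,2p;4p'
```

```text
time: 8.7
tool_pos: [586.2, -38.7, 92.8]
ft_force: [-0.3, 0.1, 0.3]
```

```bash
python3 - <<'E'
from h import *
p=r.snapshot("top")
b=p["image"][150:250,180:330]
cv2.imwrite("pics/m3.png",cv2.resize(b[:,:,::-1],(750,500),interpolation=cv2.INTER_CUBIC))
o0=cv2.imread("pics/top0.png");o1=cv2.imread("pics/m2.png");o2=cv2.imread("pics/m3.png")
def c(o):
    h=cv2.cvtColor(o,cv2.COLOR_BGR2HSV);m=cv2.inRange(h,(12,170,90),(28,255,255));n,l,s,ct=cv2.connectedComponentsWithStats(m);i=1+s[1:,4].argmax();return s[i],ct[i]
A=c(o0);print(A)
X=[]
for k,o in((5,o1),(5,o2)):
    s,ct=c(o);uv=(180+(ct[0]+.5)/5-.5,150+(ct[1]+.5)/5-.5);print(uv,atz(p,uv,70).round(1))
print(atz(p,A[1],70))
E
```

```text
(array([226, 117,   1,   1,   1], dtype=int32), array([226., 117.]))
(np.float64(227.4931506849315), np.float64(171.24383561643836)) [660.  85.  70.]
(np.float64(224.555223880597), np.float64(171.85373134328358)) [658.8  91.3  70. ]
[780.32635212  87.3359623   70.        ]
```

View pics/m3.png

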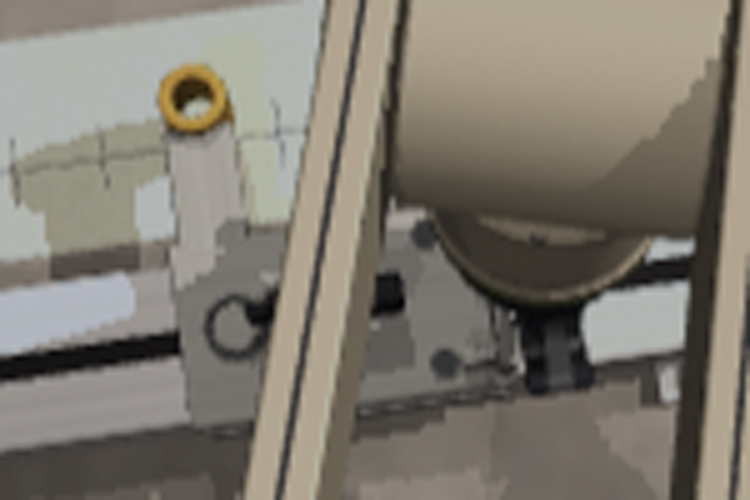

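```bash
cat > w.py <<'E'
from h import *
# bush shift along the rail since the start, by template match on the top picture
def shift():
    p=r.snapshot("top");g=cv2.imread("pics/top0.png");im=p["image"][:,:,::-1]
    t=cv2.resize(g[152:174,257:279],None,fx=8,fy=8,interpolation=cv2.INTER_CUBIC)
    q=cv2.resize(np.ascontiguousarray(im[145:190,195:280]),None,fx=8,fy=8,interpolation=cv2.INTER_CUBIC)
    _,c,_,l=cv2.minMaxLoc(cv2.matchTemplate(q,t,cv2.TM_CCOEFF_NORMED))
    u0=np.array([257,152.]);u1=np.array([195,145])+np.array(l)/8
    d=atz(p,u1+11,70)-atz(p,u0+11,70);return round(float(np.hypot(d[0],d[1])),1),round(c,2),p
E
python3 -c "
from w import *
for i in range(3): print(shift()[:2])"
python3 -m jog '[[0,-0.001,0,0,0],[0,-0.0015,0,0,0]]'|sed -n '1,2p;4p'
python3 -c "
from w import *
for i in range(2): print(shift()[:2])"
```

```text
(106.0, 0.93)
(106.0, 0.93)
(106.0, 0.93)
time: 9.1
tool_pos: [586.1, -37.4, 92.8]
ft_force: [-0.7, -1.9, -0.7]
(106.0, 0.93)
(106.0, 0.93)
```

```bash
python3 -m jog '[[0,-0.001,0,0,0],[0,-0.001,0,0,0]]'|sed -n '1,2p;4p'
python3 -c "
from w import *
for i in range(2): print(shift()[:2])"
```

```text
time: 9.4
tool_pos: [586.0, -37.1, 92.8]
ft_force: [1.1, -4.9, 0.0]
(106.2, 0.93)
(106.2, 0.93)
```

The carriage stands still at about 106 mm while resisting 5 N, which puts it in a station. Next I back off, rise, open partly and look for the pin and knob.

```bash
python3 -m jog '[[0,0.015,0,0,0],[0,0.03,0,0,0],[0,0.05,-0.03,0,0],[0.03,0.08,-0.07,0,45],[0.06,0.12,-0.11,0,45],[0.1,0.16,-0.13,0,45],[0.13,0.19,-0.13,0,45],[0.13,0.19,-0.13,0,45]]'
python3 - <<'E'
from w import *
np.set_printoptions(precision=1,suppress=True)
a,c,p=shift();print(a,c);s=r.snapshot("side")
t=p["image"][165:245,190:290];u=s["image"][150:250,210:335]
cv2.imwrite("pics/m4.png",cv2.resize(np.hstack([cv2.resize(t,(400,320),interpolation=cv2.INTER_CUBIC),cv2.resize(u,(400,320),interpolation=cv2.INTER_CUBIC)])[:,:,::-1],None,fx=1,fy=1))
R_=[]
for l,z in(("knob_grip",90),("pin_head",64),("push_face",80)):
    for q in(p,s): print(l,[(np.round(x["uv"],1),round(x["conf"],2),atz(q,x["uv"],z)) for x in r.pinpoint(q,l)[:2]])
st=r.sense();print(st["tool_pos"],st["time"],st["finger_gap"])
E
```

```text
time: 10.3
tool_pos: [740.0, -213.4, 225.5]
tcp_rot: [179.6, -0.4, 7.0]
ft_force: [1.0, -0.3, -0.5]
finger_gap: 38.2
105.7 0.81
knob_grip [(array([243.5, 206.3]), 0.78, array([580.3,  50.9,  90. ]))]
knob_grip [(array([275.8, 183.9]), 0.62, array([580.4,  51.4,  90. ]))]
pin_head [(array([221.8, 217.3]), 0.46, array([562.1,  98.2,  64. ]))]
pin_head []
push_face [(array([279.4, 205. ]), 0.58, array([583.2, -23.6,  80. ])), (array([243.9, 219. ]), 0.32, array([555.2,  50.9,  80. ]))]
push_face [(array([286.4, 214.5]), 0.67, array([592. , -32.1,  80. ])), (array([230.2, 271.1]), 0.61, array([ 456.7, -161.3,   80. ]))]
[ 737.4 -208.1  224.4] 10.7 38.11416062925434
```

View pics/m4.png

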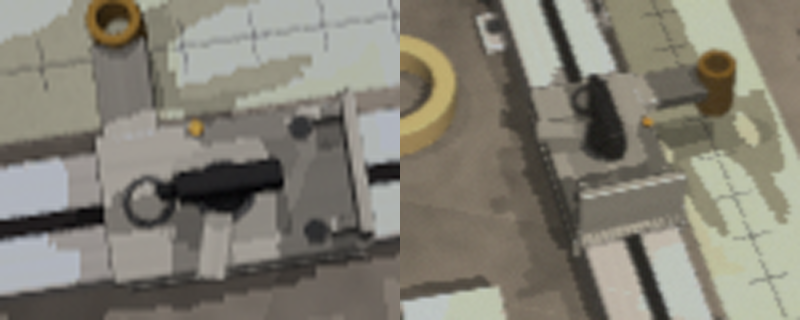

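```bash
python3 - <<'E'
from w import *
np.set_printoptions(precision=1,suppress=True)
p=r.snapshot("top")
d=p["image"][165:245,190:290].max(2)
m=cv2.inRange(d,0,55); m[:,:38]=0; m[:,74:]=0; m[:35]=0; m[53:]=0
n,l,s,c=cv2.connectedComponentsWithStats(m);i=1+s[1:,4].argmax();print(s[i],c[i])
for v in range(36,54): print(''.join('#' if x else '.' for x in m[v,36:76]))
for uv in((160,188),(282,177),(221,182)): print(atz(p,(190+uv[0]/4,165+uv[1]/4),103))
E
```

```text
[ 39  40  32  13 279] [55.2 46.1]
........................................
........................................
........................................
........................................
............................######......
.................#################......
...............###################......
.........#########################......
........###########################.....
.......############################.....
...################################.....
...###############################......
...#########################............
....#######################.............
......##.##################.............
......##.....############...............
.....##.......##########................
........................................
[566.9  77.9 103. ]
[571.3  15.6 103. ]
[569.3  46.8 103. ]
```

```bash
python3 -m jog '[[-0.019,-0.04,0,0,45],[-0.038,-0.08,0,0,45],[-0.057,-0.12,0,0,45],[-0.076,-0.16,0,0,45],[-0.095,-0.2,0,0,45],[-0.114,-0.24,0,0,45],[-0.131,-0.277,0,0,45],[-0.131,-0.277,0,0,45]]'
python3 -c "
from h import *
a=[r.sense()['tool_pos']]
for i in range(3): r.snapshot('side');a.append(r.sense()['tool_pos'])
print(np.mean(a,0).round(1))"
```

```text
time: 11.55
tool_pos: [570.1, 54.8, 223.1]
tcp_rot: [179.8, -0.2, 7.5]
ft_force: [0.5, -0.3, 0.5]
finger_gap: 38.5
[571.7  52.4 223.3]
```

```bash
python3 -m jog '[[0.003,0.005,0.03,0,45],[0.003,0.005,0.06,0,45],[0.003,0.005,0.08,0,45],[0.003,0.005,0.09,0,45],[0.003,0.005,0.09,0,45],[0.003,0.005,0.09,0,45]]'
python3 - <<'E'
from h import *
s=r.snapshot("side");st=r.sense();print(st["tool_pos"],st["ft_force"])
p=r.snapshot("top");print(r.sense()["tool_pos"])
t=p["image"][165:265,180:300];u=s["image"][130:250,220:340]
cv2.imwrite("pics/m5.png",np.hstack([cv2.resize(t,(400,333),interpolation=cv2.INTER_CUBIC),cv2.resize(u,(400,333),interpolation=cv2.INTER_CUBIC)])[:,:,::-1])
E
```

```text
time: 12.3
tool_pos: [577.7, 44.9, 134.3]
tcp_rot: [179.6, -0.3, 7.2]
ft_force: [0.7, -0.7, 0.7]
finger_gap: 38.3
[578.07307867  45.07939176 134.90516724] [-0.73907763 -0.04526268  0.21631294]
[578.19617756  45.21095408 135.14162804]
```

View pics/m5.png

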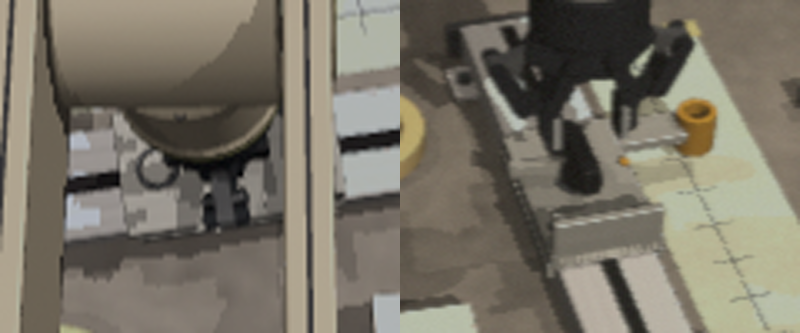

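```bash
python3 - <<'E'
from h import *
s=r.snapshot("side");a=[]
def crop(uv): return (400+(uv[:,0]-220)*3.333).round(),((uv[:,1]-130)*2.775).round()
st=r.sense();t=st["tool_pos"];print(t)
yx=np.array([-.1236,.9923,0]);xx=np.array([.9923,.1236,0])
print(crop(proj(s,[t+xx*19+[0,0,-16],t-xx*19+[0,0,-16]])))
for k in([575,48],[578,45],[572,47],[580,51]):
    k=np.array([*k,103.]);print(k,crop(proj(s,[k-32*yx,k+34*yx,k-32*yx-[0,0,30]])))
E
```

```text
[578.12947659  45.3229688  135.10974228]
(array([612., 557.]), array([127., 136.]))
[575.  48. 103.] (array([592., 566., 591.]), array([171., 113., 196.]))
[578.  45. 103.] (array([597., 571., 596.]), array([174., 115., 198.]))
[572.  47. 103.] (array([587., 562., 587.]), array([173., 114., 197.]))
[580.  51. 103.] (array([598., 573., 598.]), array([168., 110., 192.]))
```

```bash
python3 - <<'E'
from h import *
s=r.snapshot("side")
cv2.imwrite("pics/m6.png",cv2.resize(s["image"][150:210,245:320],(750,600),interpolation=cv2.INTER_CUBIC)[:,:,::-1])
E
```

```text
(no output)
```

View pics/m6.png

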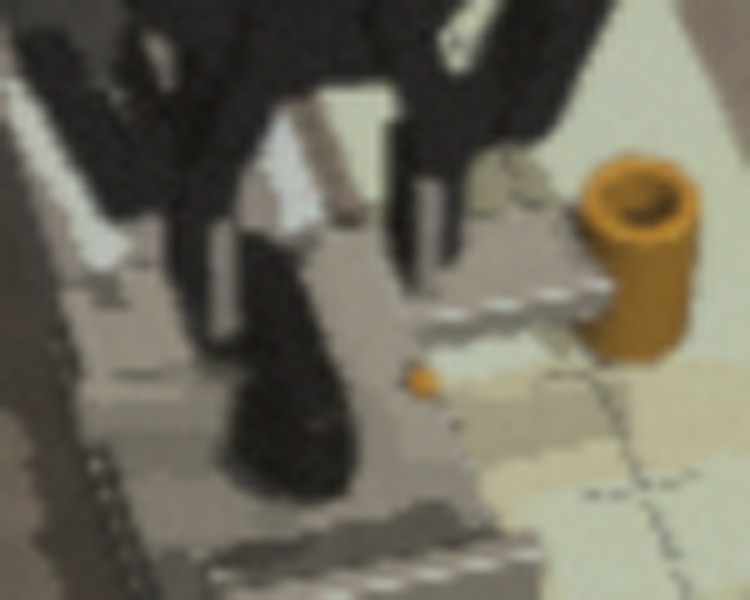

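```bash
python3 - <<'E'
from h import *
s=r.snapshot("side")
def crop(X): return ((proj(s,X)-[245,150])*10).round().astype(int).tolist()
t=r.sense()["tool_pos"];y=np.array([-.1236,.9923,0]);x=np.array([.9923,.1236,0]);z=np.array([0,0,1.])
print(t,"pads inner -y tips",crop([t+x*19-11*y-18*z,t-x*19-11*y-18*z]))
for k in([575,48],[572,47],[580,51]):
    k=np.array([*k,103.]);print(k,crop([k-32*y+7*x,k-32*y+7*x-30*z,k-32*y-7*x,k-32*y-7*x-30*z,k+24*y+7*x,k+34*y+3.5*x]))
E
```

```text
[577.75747904  45.45420769 134.66854981] pads inner -y tips [[397, 299], [232, 331]]
[575.  48. 103.] [[356, 411], [352, 499], [295, 423], [293, 510], [289, 233], [263, 205]]
[572.  47. 103.] [[343, 416], [340, 503], [282, 428], [280, 515], [277, 237], [251, 209]]
[580.  51. 103.] [[376, 399], [372, 486], [315, 411], [313, 498], [309, 221], [283, 194]]
```

The pads (crop 238 and 415) straddle the wing line slightly off centre, so I shift about 4 mm to −x, descend and grip.

```bash
python3 -m jog '[[-0.004,-0.003,0.01,0,45],[-0.004,-0.003,0.02,0,45],[-0.004,-0.003,0.03,0,45],[-0.004,-0.003,0.034,0,45],[-0.004,-0.003,0.034,0,45]]'
python3 -m jog '[[0,0,0,0,32],[0,0,0,0,26],[0,0,0,0,24],[0,0,0,0,22]]' 20
```

```text
time: 13.05
tool_pos: [572.7, 47.7, 99.0]
tcp_rot: [179.7, -0.2, 7.3]
ft_force: [-0.2, -0.2, 0.7]
finger_gap: 38.6
time: 13.45
tool_pos: [573.0, 47.7, 99.4]
tcp_rot: [179.7, -0.3, 7.3]
ft_force: [0.5, 0.3, -0.6]
finger_gap: 18.8
```

```bash
python3 -m jog '[[0,0,0,0,20],[0,0,0,0,18],[0,0,0,0,15],[0,0,0,0,12],[0,0,0,0,12]]' 20
```

```text
time: 13.95
tool_pos: [573.4, 47.8, 99.7]
tcp_rot: [179.7, -0.3, 7.3]
ft_force: [3.6, 1.5, 0.9]
finger_gap: 13.7
```

```bash
python3 -m jog '[[0,0,0,5,12],[0,0,0,10,12],[0,0,0,15,12],[0,0,0,20,12],[0,0,0,25,12]]'
```

```text
time: 14.45
tool_pos: [573.4, 47.7, 99.8]
tcp_rot: [179.8, -0.5, -17.9]
ft_force: [1.5, 0.2, 1.3]
finger_gap: 13.5
```

```bash
python3 -m jog '[[0,0,0,5,12],[0,0,0,10,12],[0,0,0,15,12],[0,0,0,20,12],[0,0,0,25,12]]'; python3 -c "
from bench import r
print(r.sense()['wrist_torque'])"
```

```text
time: 14.95
tool_pos: [573.3, 47.7, 99.7]
tcp_rot: [-180.0, -0.5, -43.2]
ft_force: [1.3, 0.0, 1.9]
finger_gap: 13.3
[ 0.04932671  0.06460104 -0.04945734]
```

```bash
python3 -m jog '[[0,0,0,5,12],[0,0,0,10,12],[0,0,0,15,12],[0,0,0,20,12],[0,0,0,24,12],[0,0,0,26,12],[0,0,0,26,12]]'; python3 -c "
from bench import r
print(r.sense()['wrist_torque'])"
```

```text
time: 15.65
tool_pos: [573.4, 47.7, 99.8]
tcp_rot: [-179.8, -0.4, -69.1]
ft_force: [1.5, 0.3, -0.4]
finger_gap: 13.5
[ 0.02627457 -0.21439562  0.83383221]
```

Reaction torque has risen to 0.83 N m at yaw −69°, so the knob is on its lock stop. Now I release, lift and look.

```bash
python3 -m jog '[[0,0,0,-1,16],[0,0,0,-1.5,25],[0,0,0,-1.5,40],[0,0,0,-1.5,40],[0,0,0,-1.5,40]]'
python3 -m jog '[[0,0,-0.02,0,40],[0,0,-0.05,0,40],[0,0,-0.08,0,40],[0,0,-0.12,0,40],[0,0,-0.13,0,40],[0,0,-0.13,0,40]]'
```

```text
time: 16.15
tool_pos: [573.2, 47.7, 99.7]
tcp_rot: [-179.8, -0.4, -67.6]
ft_force: [0.4, -0.5, -1.0]
finger_gap: 33.9
time: 16.75
tool_pos: [573.9, 48.4, 232.5]
tcp_rot: [-179.5, -0.5, -67.6]
ft_force: [-0.3, 0.6, 0.1]
finger_gap: 34.3
```

```bash
python3 -m jog '[[0.04,0,0,0,40],[0.08,-0.01,0,0,40],[0.12,-0.02,0,0,40],[0.16,-0.03,0,0,40],[0.2,-0.036,0,0,40],[0.25,-0.036,0,0,40],[0.25,-0.036,0,0,40]]'
python3 - <<'E'
from w import *
a,c,p=shift();print(a,c);s=r.snapshot("side")
t=p["image"][165:245,190:290];u=s["image"][150:230,230:330]
cv2.imwrite("pics/m7.png",np.hstack([cv2.resize(t,(400,320),interpolation=cv2.INTER_CUBIC),cv2.resize(u,(400,320),interpolation=cv2.INTER_CUBIC)])[:,:,::-1])
E
```

```text
time: 17.45
tool_pos: [701.7, -175.0, 229.8]
tcp_rot: [-179.8, -0.4, -67.9]
ft_force: [-0.9, 0.3, -0.8]
finger_gap: 34.3
105.9 0.91
```

View pics/m7.png

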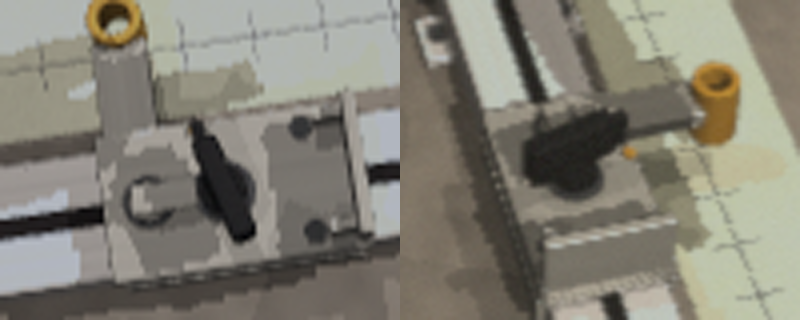

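The wing's nose is at the brass stud (crop 195,128). The dog lies over the pin (crop 150,195), and the carriage is still at 106 mm. The robot is clear, so I'm handing in.

```bash
python3 -c "
from bench import r
print(r.hand_in(), r.sense()['time'])"
```

```text
the job is handed in; nothing more can be done
the job is handed in; nothing more can be done
```

I pushed the carriage about 106 mm into the next station, turned the wing knob clockwise to its lock stop, backed the arm clear and handed the job in. The hand-in gave no verdict.

- **Station:** The carriage stood still at about 106 mm while I pushed it with 5 N. After locking it still measured 105.9 mm.
- **Pin:** I could not measure its height. I take it as down because the carriage held against the push, the pin looked flush, and the dog swung over it without jamming.
- **Knob:** It turned until the reaction torque rose to about 0.8 N m, with the gripper turned about 76° from its starting angle. The last picture shows the nose at the stud and the dog over the pin.
- **Bystanders:** I made no contact with the tape, hammer or offcut. I did not measure their positions again at the end.
- **Measurements that disagreed:** Estimates of the knob axis differed by up to about 10 mm between the networks, the picture edges and the contact readings. I used a value in between, and the side force when gripping was only about 4 N. The pin-head reports from the network were unreliable, so I did not use them.
- **Time:** The clock stood at about 17.5 s at the last move, against the 54 s limit.

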